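Wedge the rocking bench scale level

TASK

The bench scale has lost the rubber pad of one foot, so it leans on that corner and rocks. Using only the fingertips, push the wooden wedge along the board, thin end first, under that foot until the foot stands on the wedge's flat part and the scale is level; then press the weighing pan down with a fingertip and let it go, to check that the scale stays level. Do not pick up or lift the wedge or the scale, do not shove the scale away from its place, and leave the cork block, the pad tin and the oil bottle where they are.

Things in the scene. Friction and masses are not known exactly. Their poses are not given: they have to be found in the camera images.
- scale: Loose grey bench scale, 1.8 kg. Body x -110 to +90, y -90 to +90 mm, from 24 to 56 mm above the board; pan on top. Origin: on the board amid its four feet (x, y = +-70 mm; three of black rubber, 22 mm wide; the one at x -70, y +70 is short). x points away from the edge with the display, y left, z up (vertical when level). At the start it leans 0.1 rad onto the short foot.
- short_foot (a point): Bottom of the short foot: bare steel stud, 16 mm across, domed end, 9 mm shorter than the rubber feet, 20 mm in from the scale's +y side. It touches the board at the start; the wedge, slid in from the +y side roughly along the scale's -y, lifts it with a push of some 10 N or less.
- wedge: Loose wooden wedge, 0.14 kg, 108 mm long (x), 60 wide (y). Origin: centre of its underside; x points to the thin end (1 mm thick, x = +54). It slopes up over 48 mm to a flat part 9 mm high (x +6 to -34); behind is a butt block 34 mm high (x -34 to -54). Starts on the scale's +y side, thin end 35 to 60 mm from the short foot, pointing roughly along the scale's -y, turned and offset.
- flat_mid (a point): Middle of the wedge's flat part (40 mm long), on its upper face, 9 mm above the board; in the end the short foot stands here. If the wedge is then square to the scale, its butt block just meets the scale's side. Axes as the wedge.
- butt_mid (a point): Middle of the rear face of the wedge's butt block, 17 mm above the board: the face to push on, 60 mm wide and 34 mm high. Axes as the wedge.
- pan_top (a point): Centre of the upper face of the round steel weighing pan (132 mm across), about 72 mm above the board when the scale is level.
- pan (a joint): Travel of the weighing pan, m: 0 at rest, 0.006 pressed fully down; a spring of 1500 N/m carries it (about 9 N to press it fully down), and it comes back when let go. A press of more than half its travel counts.
- cork: Bystander: cork block 35 x 55 x 22 mm, origin at the centre of its underside.
- tin: Bystander: open round tin of felt pads, 64 mm across, 21 mm high, origin at the centre of its underside.
- oil: Bystander: small white dropper bottle, 29 mm across, 87 mm high, origin at the centre of its underside.
- board: Fixed flat plywood board, 440 x 640 mm, 18 mm thick, on the bench; everything of the work stands on it. Origin: centre of its underside, at z = 0; its top is at z = 0.018 m (heights above the board count from there).
Not all that is in view belongs to the job. What is shaped like the wedge but green or yellow is not meant.

How it is judged:
By the outcome, as a careful person would: the job done as asked, in the order asked, and still so for the second after the job is handed in, with the robot touching nothing.
It also fails if it takes over 54 s, if anything falls off the work surface, if the arm or the gripper's body presses on something with over 40 N, if the wrist force passes 120 N, or if a joint passes its speed limit or range.

ROBOT

A 7-joint arm with a two-finger parallel gripper is mounted at the origin on the work surface; the furniture and walls round the work are solid. World frame = base frame: x ahead of the robot, y to its left, z up, the work surface at z = 0. Lengths are in m, angles in rad, forces in N, time in s.
With the tool pointing down it reaches from about 0.35 to 0.9 m from the base axis. Payload 8.1 kg.
Tool frame: the origin (TCP) lies at the centre of the arm's flange, where the gripper is bolted on; the fingertips stand 178 mm ahead of it and the grasp point (between the pads) lies 159 mm ahead of it; z points along the fingers, y is the line along which they close (so a half turn about z gives the same grasp; the last joint's range is limited). The gripper opens to 92 mm and grips with 3 to 60 N. Pads are 19 mm wide; open, the fingers measure 130 mm over their backs; the gripper's body (75 mm by 190 mm) begins 47 mm behind the grasp point.
Start: joints at [-1.38, 0.434, 0.025, 1.573, -0.012, 1.134, -0.075], TCP at [0.181, 0.598, 0.405] pointing down, gripper open.
Joint ranges: [-2.62, 2.62], [-0.44, 2.09], [-1.27, 1.32], [0.08, 2.57], [-1.32, 4.46], [0.12, 2], [-2.74, 2.74]. Speed limits (rad/s): [2.22, 2.22, 3.01, 3.01, 3.14, 3.14, 3.14].

INTERFACE

Orientations are given as a rotation vector (axis times angle).
In Python, from cell import arm gives the robot as it stands. The module is installed in compiled form; this text tells all that it offers.
- The arm moves only by the shell command python3 -m inch 'ROWS' [FORCE]. ROWS is text: rows parted by semicolons, each of 5 numbers parted by spaces: the shift along the tool's x, y, z in m, then the turn about the tool's z in rad, then the finger opening in m, from 0 to 0.0918. In form: x y z roll fingers; .... A call has 1 to 5 rows; each row is the pose to reach, as a shift and turn from the pose commanded when the call began, along the tool's axes at that moment; what a row does not reach only later rows make up. A row lasts 1/10 s, in which the tool goes at most 50 mm and 8.59 degrees, less where a joint would pass 70% of its speed; a pose out of reach is approached as far as the arm can. A call with a gripper value outside its range is refused whole. The fingers move at their own pace and stop on an object; FORCE is the grip in N (left out, the last holds). Time passes only in rows, so rows that repeat a pose let the fingers close. It gives the time, the measured TCP pose, the force, the opening and the grip force at its end, in the units of the state.
- arm.observe(): the state, without advancing time (a new reading comes with each control period).
- arm.get_image(name): name is "scene" or "side" or "wrist"; returns the picture (384x512x3 uint8, red, green, blue); there is no depth.
- arm.get_calibration(name): a dict with "intrinsics" (3x3 intrinsics, pixels), "pose" (4x4, takes a point from camera to world coordinates). Camera axes: x right, y up, looking along -z (the intrinsics and any distortion apply to the point x, -y, -z); pixel columns grow to the right and rows downward; lengths in m; the calibration is good to about 2 mm. A picture is of the moment at which its call begins: read the wrist's pose just before it. get_calibration takes no time and is no camera call; for the wrist camera it gives the pose at the moment of the call.
- arm.sign_off(): hands the job in; it is judged then, once.
Trained networks look in the newest picture that a camera, given by its name, has taken for a name from the list of things; names that differ only in an ending like _2 or _b are one class to them, and where a whole thing is asked for, a point or a joint stands for the part that bears it (a point fixed in the world has none). Each returns a list of dicts, best first, with "conf" (0 to 1); they miss things now and then, are a little off and sometimes report something else, mostly with a low value. They report only what shows in the picture. A call takes as long as a camera call. They do not tell look-alikes from the thing itself.
- arm.look_for(camera, query): "point" ([row, column] in pixels, amid what is visible of it).
- arm.silhouettes(camera, query): "region" (384x512 bool, what is visible of it) and "point" ([row, column] in pixels, amid what is visible of it).
- arm.place_of(camera, query): "point" ([row, column] in pixels: a listed point, or the origin of a listed thing).
The state is a dict: "clock": time; "joints": joint angles; "dq": joint speeds; "joint_efforts": joint torques, N m; "position": TCP position; "ee_rot": TCP orientation; "force": force on the tool from outside, world axes, zero at the start; "ft_torque": the same for the moment, N m; "width": opening from 0.0 (shut) to 1.0 (fully open); "gripper_force": force on a finger pad.
Only numpy, scipy, OpenCV 4.12 (cv2) and the standard library are available. Lean on these libraries where they do the work, as an engineer would, in place of code of your own. Each camera call takes 0.05 s, during which the arm holds its last target. There are 200 camera calls.

## Working session

There is one attempt and no reset: what is moved stays moved. The work goes in short steps, Python scripts to look and compute and a shell command to move; the robot and the scene stay as the last step left them, time stands still between calls to the robot, and variables do not carry over. Pictures are saved under pics/ and viewed, at most 10 in all, crops included, and the job is handed in when it is done.

```bash
mkdir -p pics; cat > h.py <<'E'
import numpy as np, cv2
from cell import arm
from scipy.spatial.transform import Rotation as R
def ray(cam,p,z,cal=None):
    c=cal or arm.get_calibration(cam);K=np.array(c["intrinsics"]);T=np.array(c["pose"])
    r,q=p; d=np.linalg.inv(K)@[q,r,1]; d=T[:3,:3]@[d[0],-d[1],-d[2]]; o=T[:3,3]
    return o+d*(z-o[2])/d[2]
def proj(cam,X):
    c=arm.get_calibration(cam);K=np.array(c["intrinsics"]);T=np.array(c["pose"])
    p=T[:3,:3].T@(np.array(X)-T[:3,3]); q=K@[p[0],-p[1],-p[2]]; return q[1]/q[2],q[0]/q[2]
def save(cam,n):
    im=arm.get_image(cam); cv2.imwrite(f"pics/{n}.png",cv2.cvtColor(im,cv2.COLOR_RGB2BGR)); return im
E
python3 - <<'E'
from h import *
np.set_printoptions(precision=4,suppress=True)
s=arm.observe();print(s["clock"],s["position"],s["ee_rot"],s["force"])
print(R.from_rotvec(s["ee_rot"]).as_matrix())
ims=[]
for c in("scene","side"):
    save(c,c+"0")
    print(c,np.array(arm.get_calibration(c)["pose"])[:3,3])
    for q,z in(("short_foot",.018),("flat_mid",.027),("butt_mid",.035),("pan_top",.088),("scale",.018),("wedge",.018),("cork",.018),("tin",.018),("oil",.018)):
        for d in arm.place_of(c,q)[:3]:
            print(c,q,round(d["conf"],2),np.array(d["point"]),ray(c,d["point"],z)[:2])
print(arm.observe()["clock"])
E
```

```text
0.0 [0.1809 0.598  0.4039] [-0.4598 -3.1076  0.0024] [-0.663   0.3261  0.8481]
[[-0.9571  0.2896 -0.0003]
 [ 0.2896  0.9571 -0.0015]
 [-0.0001 -0.0016 -1.    ]]
scene [-0.6299 -0.7529  0.8652]
scene short_foot 0.79 [198.6 279.1] [ 0.5321 -0.1524]
scene flat_mid 0.87 [183.7 254.3] [ 0.557  -0.0382]
scene flat_mid 0.87 [274.4 272.8] [ 0.1848 -0.3245]
scene flat_mid 0.62 [186.  331.5] [ 0.6913 -0.2752]
scene butt_mid 0.97 [279.1 269.7] [ 0.1571 -0.3306]
scene butt_mid 0.95 [281.7 311.9] [ 0.2071 -0.4285]
scene butt_mid 0.66 [185.3 243.4] [ 0.516  -0.0188]
scene pan_top 0.72 [177.8 304.7] [ 0.5951 -0.2125]
scene pan_top 0.65 [200.3 307.6] [ 0.4755 -0.2814]
scene scale 0.68 [189.5 254.3] [ 0.5364 -0.051 ]
scene scale 0.58 [196.7 309.2] [ 0.5984 -0.2336]
scene wedge 0.87 [189.5 256.4] [ 0.5403 -0.0572]
scene wedge 0.87 [282.4 330.5] [ 0.2481 -0.465 ]
scene wedge 0.59 [271.6 273. ] [ 0.2035 -0.3149]
scene cork 0.56 [175.2 269.6] [ 0.6519 -0.0463]
scene tin 0.59 [178.1 307.4] [ 0.7088 -0.1731]
scene oil 0.43 [189.3 332.1] [ 0.6859 -0.2808]
side [0.4068 0.6625 0.6118]
side short_foot 0.62 [215.1 236.3] [ 0.5005 -0.1474]
side flat_mid 0.66 [184.9 335.9] [ 0.1998 -0.3088]
side flat_mid 0.62 [169.  314.1] [ 0.2588 -0.4106]
side flat_mid 0.59 [234.  220.5] [ 0.5324 -0.0508]
side butt_mid 0.89 [180.9 347.4] [ 0.163  -0.3214]
side butt_mid 0.81 [242.2 216.6] [ 0.5363 -0.0088]
side butt_mid 0.7 [168.1 322.3] [ 0.2327 -0.4033]
side pan_top 0.77 [173.9 208.7] [ 0.5909 -0.2563]
side scale 0.68 [197.3 213.9] [ 0.5771 -0.2361]
side wedge 0.96 [190.1 326.4] [ 0.2307 -0.2911]
side wedge 0.63 [234.2 223.2] [ 0.5272 -0.0613]
side wedge 0.63 [169.7 310.2] [ 0.2703 -0.4216]
side cork 0.66 [234.8 178.6] [ 0.644  -0.0538]
side tin 0.69 [210.9 170.1] [ 0.6931 -0.1599]
side tin 0.16 [190.7 174.5] [ 0.7063 -0.2687]
side oil 0.56 [193.2 176.3] [ 0.6973 -0.2545]
1.0
```

```bash
python3 - <<'E'
import cv2,numpy as np
a=cv2.imread("pics/scene0.png")[130:310,190:390];b=cv2.imread("pics/side0.png")[130:290,120:370]
cv2.imwrite("pics/c1.png",cv2.resize(a,None,fx=3.2,fy=3.2,interpolation=2));cv2.imwrite("pics/c2.png",cv2.resize(b,None,fx=3.2,fy=3.2,interpolation=2))
E
```

```text
(no output)
```

View pics/c1.png

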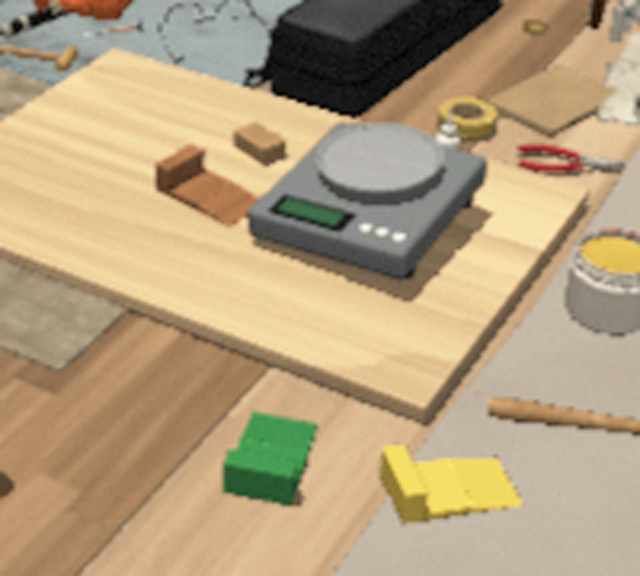

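View pics/c2.png

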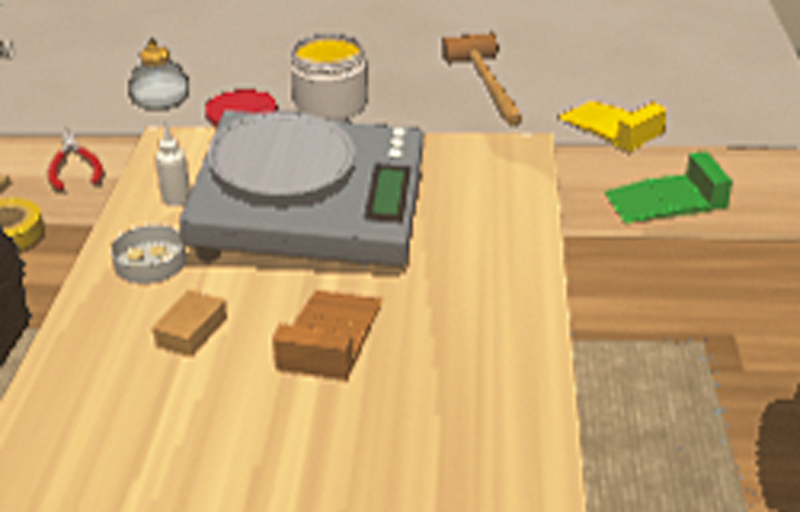

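The brown wedge (scene 186,248; side 234,221) is the one to use. The look-alikes are green (scene 273,272; side 190,326) and yellow (scene 282,320; side 169,312), both off the board. Cork is at side (231,179), tin at (210,167) and oil at (185,174). Next I move the wrist camera over it.

```bash
python3 -m inch '-.491 -.415 0 0 .02;-.491 -.415 0 0 .02;-.491 -.415 0 0 .02;-.491 -.415 0 0 .02;-.491 -.415 0 0 .02'; python3 - <<'E'
from h import *
np.set_printoptions(precision=3,suppress=True)
s=arm.observe();print(s["joints"],R.from_rotvec(s["ee_rot"]).as_matrix()); c=arm.get_calibration("wrist");T=np.array(c["pose"])
M=np.eye(4);M[:3,:3]=R.from_rotvec(s["ee_rot"]).as_matrix();M[:3,3]=s["position"]
print(np.linalg.inv(M)@T,c["intrinsics"])
t=np.array([.53,.06,.40]);print(M[:3,:3].T@(t-s["position"]))
E
```

```text
clock: 1.5
position: [0.3178, 0.3866, 0.405]
ee_rot: [0.46, 3.107, 0.001]
force: [1.0, 0.3, -0.5]
width: 0.616
gripper_force: 0.0
[-1.064  0.231  0.091  1.876 -0.024  1.036  0.314] [[-0.957  0.29   0.   ]
 [ 0.29   0.957  0.001]
 [-0.     0.001 -1.   ]]
[[ 0.     0.967  0.254  0.069]
 [ 1.    -0.     0.    -0.   ]
 [ 0.     0.254 -0.967  0.02 ]
 [ 0.     0.     0.     1.   ]] [[284.645   0.    253.209]
 [  0.    284.645 190.439]
 [  0.      0.      1.   ]]
[-0.298 -0.251  0.005]
```

```bash
python3 -m inch '-.298 -.251 0 0 .02;-.298 -.251 0 0 .02;-.298 -.251 0 0 .02;-.298 -.251 0 0 .02;-.298 -.251 0 0 .02' >/dev/null;  python3 -m inch '-.088 -.074 0 .15 .02;-.088 -.074 0 .3 .02;-.088 -.074 0 .45 .02;-.088 -.074 0 .6 .02;-.088 -.074 0 .75 .02'; python3 -m inch '0 0 0 .15 .02;0 0 0 .3 .02;0 0 0 .45 .02;0 0 0 .524 .02;0 0 0 .524 .02'; cat > m.py <<'E'
from h import *
import sys
np.set_printoptions(precision=4,suppress=True)
s=arm.observe();print(s["clock"],s["joints"],s["position"],s["ee_rot"])
cal=arm.get_calibration("wrist");save("wrist",sys.argv[1])
for q,z in(("short_foot",.018),("flat_mid",.027),("butt_mid",.035),("pan_top",.088),("scale",.018),("wedge",.018),("cork",.018)):
    for d in arm.place_of("wrist",q)[:2]:
        print(q,round(d["conf"],2),np.array(d["point"]),ray("wrist",d["point"],z,cal)[:2])
E
python3 m.py w1
```

```text
clock: 2.5
position: [0.5165, 0.0816, 0.4048]
ee_rot: [1.577, 2.717, 0.0]
force: [-0.7, 1.3, -0.6]
width: 0.222
gripper_force: 0.0
clock: 3.0
position: [0.5161, 0.0828, 0.4048]
ee_rot: [2.219, 2.224, 0.0]
force: [-0.3, -0.9, -0.2]
width: 0.214
gripper_force: 0.0
3.0 [-0.693   0.2839  0.5516  1.8538 -0.17    1.0504 -0.0722] [0.5161 0.0828 0.4048] [2.2189 2.2238 0.0002]
flat_mid 0.81 [262.4 265.6] [ 0.5332 -0.0466]
butt_mid 0.74 [237.8 267.3] [ 0.5346 -0.006 ]
wedge 0.67 [269.8 264.8] [ 0.5327 -0.0633]
```

View pics/w1.png

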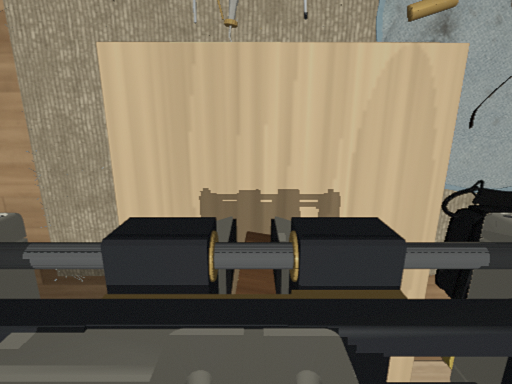

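The view shows the tool itself hiding the wedge at about (240,260), so the free part of the picture is the +y side. I move over the scale to see the wedge and the foot edge.

```bash
python3 -m inch '-.25 .03 -.08 0 .02;-.25 .03 -.08 0 .02;-.25 .03 -.08 0 .02;-.25 .03 -.08 0 .02;-.25 .03 -.08 0 .02'; python3 -m inch '-.02 0 0 0 .02;-.02 0 0 0 .02' >/dev/null
python3 m.py w2
```

```text
clock: 3.9
position: [0.5451, -0.1558, 0.4813]
ee_rot: [2.217, 2.226, 0.001]
force: [0.6, 1.8, -0.3]
width: 0.215
gripper_force: 0.0
4.1 [-0.2642  0.3261  0.6663  1.6267 -0.2079  1.2598  0.4371] [ 0.5445 -0.178   0.481 ] [ 2.2233  2.2167 -0.0012]
flat_mid 0.94 [ 67.1 242.6] [ 0.5297 -0.0446]
flat_mid 0.77 [238.2  60.8] [ 0.2271 -0.3054]
butt_mid 0.9 [246.2  35.2] [ 0.1888 -0.3157]
butt_mid 0.76 [ 38.5 246.7] [ 0.536  -0.0098]
pan_top 0.71 [202.2 285. ] [ 0.5877 -0.2256]
pan_top 0.17 [ 35.4 244.8] [ 0.5348 -0.019 ]
scale 0.84 [192.1 271.9] [ 0.5744 -0.2302]
scale 0.42 [ 78.1 321.1] [ 0.6436 -0.0584]
wedge 0.75 [ 81.2 242.9] [ 0.5297 -0.0623]
wedge 0.68 [230.6  69.3] [ 0.2371 -0.2957]
cork 0.68 [ 76.9 317.5] [ 0.6383 -0.0567]
```

View pics/w2.png

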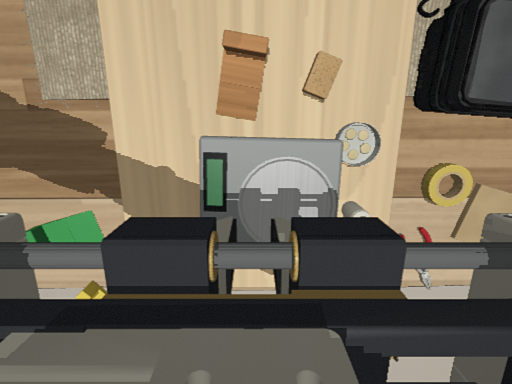

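The view shows the wedge (butt at (42,245), thin end at about (112,238)), the cork at (77,321), the tin at (144,358), the scale's display on the left and its +y edge running from (137,201) to (140,340). I fit poses from this picture.

```bash
python3 - <<'E'
from h import *
np.set_printoptions(precision=4,suppress=True)
cal=arm.get_calibration("wrist")
for q in("wedge","scale"):
    arm.get_image("wrist")
    for d in arm.silhouettes("wrist",q):
        m=d["region"].astype(np.uint8)
        if (q=="wedge" and not(200<d["point"][1]<290 and d["point"][0]<120)) or d["conf"]<.5: continue
        c=max(cv2.findContours(m,0,1)[0],key=cv2.contourArea)
        print(q,d["conf"],d["point"],cv2.boxPoints(cv2.minAreaRect(c)))
        if q=="scale":
            for a,b in((215,280),(290,330)):
                cols=np.arange(a,b,5);print([(int(k),int(np.argmax(m[:,k]))) for k in cols][::4])
            for r in (145,160,180,200): w=np.flatnonzero(m[r,:345]);print(r,w[0],w[-1])
        else:
            hull=cv2.approxPolyDP(cv2.convexHull(c),2,True)[:,0];print(hull)
            for r in range(60,118,8): w=np.flatnonzero(m[r]);print(r,w[0],w[-1],ray("wrist",(r,w.mean()),.024,cal)[:2])
# scale corners
from scipy.optimize import least_squares
def corners(p,pts):
    x,y,t=p; n=np.array([-1,1,0])/2**.5
    ax=np.cross([0,0,1],n); Rt=R.from_rotvec(.1*ax).as_matrix()  # lean about diagonal
    Rz=R.from_euler('z',t).as_matrix()
    return [Rz@(Rt@np.array(q))+[x,y,.018] for q in pts]
P=[(-.11,.09,.056),(.09,.09,.056)]
K=np.array(cal["intrinsics"])
obs=[(137,201),(140,340)]
f=lambda p:np.ravel([np.array(proj("wrist",X))-o for X,o in zip(corners(p,P),obs)])
s=least_squares(f,[.58,-.23,0]);print("scale",s.x,s.fun,"foot",corners(s.x,[(-.07,.07,-.0),(-.07,.07,.009),(0,0,.072)]))
E
```

```text
wedge 0.58 [82.2, 244.9] [[213.9684 119.9089]
 [225.0929  34.6208]
 [269.3829  40.3978]
 [258.2583 125.6859]]
[[227  35]
 [268  44]
 [265  74]
 [253 125]
 [217 118]
 [224  43]]
60 224 266 [ 0.5326 -0.0285]
68 223 265 [ 0.5311 -0.039 ]
76 222 264 [ 0.5296 -0.0496]
84 221 262 [ 0.5274 -0.0604]
92 220 260 [ 0.5252 -0.0714]
100 219 259 [ 0.5237 -0.0825]
108 218 258 [ 0.5221 -0.0937]
116 217 256 [ 0.5198 -0.1051]
scale 0.78 [180.1, 262.0] [[195.5936 239.9337]
 [199.1126 138.7604]
 [342.4262 143.7453]
 [338.9072 244.9185]]
[(215, 140), (235, 141), (255, 141), (275, 142)]
[(290, 142), (310, 143)]
145 199 341
160 199 341
180 199 339
200 199 338
scale [ 0.5788 -0.2298 -0.0151] [ 0.1314 -3.9661  0.3687  3.8393] foot [array([ 0.5103, -0.1591,  0.0081]), array([ 0.5096, -0.1584,  0.0171]), array([ 0.5738, -0.2246,  0.0896])]
```

```bash
python3 -m inch '.21 0 0 .1 .02;.21 0 0 .17 .02;.21 0 0 .17 .02;.21 0 0 .17 .02;.21 0 0 .17 .02'; python3 -m inch '0 0 .15 0 .02;0 0 .15 0 .02;0 0 .15 0 .02;0 0 .15 0 .02' >/dev/null
cat > g.py <<'E'
from h import *
import sys
np.set_printoptions(precision=4,suppress=True)
s=arm.observe();M=R.from_rotvec(s["ee_rot"]).as_matrix();t=np.array([float(v) for v in sys.argv[1:4]])
print(s["clock"],s["position"],"toolx deg",np.degrees(np.arctan2(M[1,0],M[0,0])),"F",s["force"],"shift",M.T@(t-s["position"]))
E
python3 g.py .542 .027 .212
```

```text
clock: 5.2
position: [0.5445, 0.0433, 0.4799]
ee_rot: [-2.388, -2.038, -0.001]
force: [-1.2, 0.6, -0.7]
width: 0.216
gripper_force: 0.0
5.6 [0.5423 0.0362 0.3253] toolx deg 80.43082920149011 F [-0.6528 -0.7093  0.8288] shift [-0.0087  0.0024  0.1133]
```

```bash
python3 -m inch '0 0 .05 0 .02;0 0 .09 0 .02;0 0 .112 0 .02;0 0 .112 0 .02;0 0 .112 0 .02' ; python3 g.py .5385 .005 .212; python3 - <<'E'
from h import *
save("side","s1");a=cv2.imread("pics/s1.png")[150:290,140:340];cv2.imwrite("pics/c3.png",cv2.resize(a,None,fx=3.5,fy=3.5,interpolation=2))
E
```

```text
clock: 6.1
position: [0.5459, 0.0359, 0.2205]
ee_rot: [2.399, 2.027, 0.003]
force: [0.2, 0.2, -0.1]
width: 0.219
gripper_force: 0.0
6.1 [0.5459 0.0359 0.2205] toolx deg 80.41278257648541 F [ 0.1574  0.2001 -0.125 ] shift [-0.0317 -0.0022  0.0084]
```

View pics/c3.png

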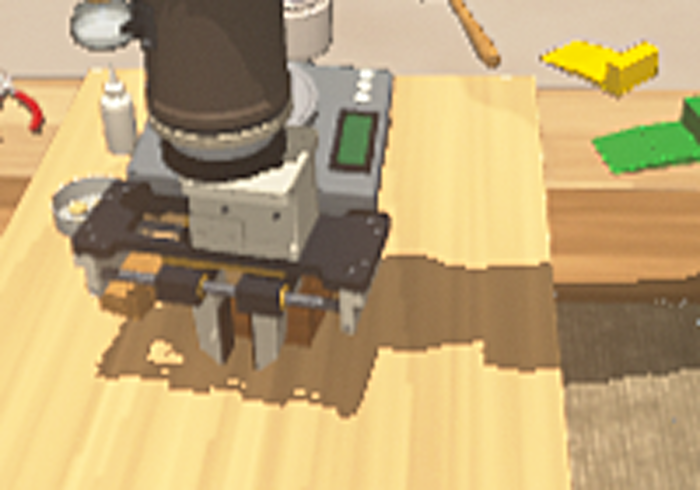

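The fingers stand behind the butt block (tips at crop (215..265,365), butt behind at (190..325,310)). Now I lower a little, align and creep to contact.

```bash
python3 -m inch '-.015 -.003 .006 0 .02;-.022 -.003 .006 0 .02;-.026 -.003 .006 0 .02;-.03 -.003 .006 0 .02;-.034 -.003 .006 0 .02' ; python3 g.py .5385 .005 .214; python3 -c "
from h import *
print(proj('side',[.5459,.0359,.042]))"
```

```text
clock: 6.65
position: [0.5365, 0.0032, 0.2131]
ee_rot: [2.399, 2.028, 0.002]
force: [-0.9, 2.5, 1.5]
width: 0.219
gripper_force: 1.1
6.65 [0.5365 0.0032 0.2131] toolx deg 80.44186945678797 F [-0.8647  2.5386  1.5219] shift [ 0.0021  0.0017 -0.0009]
(np.float64(252.1783728717273), np.float64(209.7774712416855))
```

```bash
python3 -m inch '-.005 0 0 -.006 .02;-.01 -.001 0 -.012 .02;-.015 -.001 0 -.018 .02;-.019 -.001 0 -.024 .02;-.023 -.001 0 -.03 .02' ; python3 -m inch '-.005 0 0 -.006 .02;-.01 -.001 0 -.012 .02;-.013 -.001 0 -.018 .02;-.016 -.002 0 -.024 .02;-.016 -.002 0 -.03 .02'; python3 g.py .5108 -.108 .213; python3 - <<'E'
from h import *
for c in("side","scene"):
    save(c,c+"2")
    for q,z in(("flat_mid",.027),("butt_mid",.035),("short_foot",.018)):
        for d in arm.place_of(c,q)[:3]:
            p=ray(c,d["point"],z)[:2]
            if p[0]>.4: print(c,q,round(d["conf"],2),p)
E
```

```text
clock: 7.15
position: [0.5312, -0.0197, 0.2124]
ee_rot: [-2.368, -2.065, 0.0]
force: [0.3, 2.1, 1.9]
width: 0.22
gripper_force: 1.1
clock: 7.65
position: [0.5268, -0.0357, 0.2124]
ee_rot: [2.337, 2.099, -0.001]
force: [-0.4, -0.5, -1.1]
width: 0.221
gripper_force: 0.0
7.65 [ 0.5268 -0.0357  0.2124] toolx deg 83.8417965532001 F [-0.4006 -0.4753 -1.0565] shift [-0.0736 -0.0082 -0.0006]
side flat_mid 0.63 [ 0.53236379 -0.07500876]
side butt_mid 0.61 [ 0.5293937  -0.05291673]
scene flat_mid 0.78 [ 0.53597574 -0.08913764]
scene butt_mid 0.87 [ 0.5190669  -0.05770484]
scene short_foot 0.56 [ 0.52011161 -0.14860044]
```

```bash
python3 - <<'E'
import cv2
a=cv2.imread("pics/scene2.png")[150:230,220:350];cv2.imwrite("pics/c4.png",cv2.resize(a,None,fx=6,fy=6,interpolation=2))
E
```

```text
(no output)
```

View pics/c4.png

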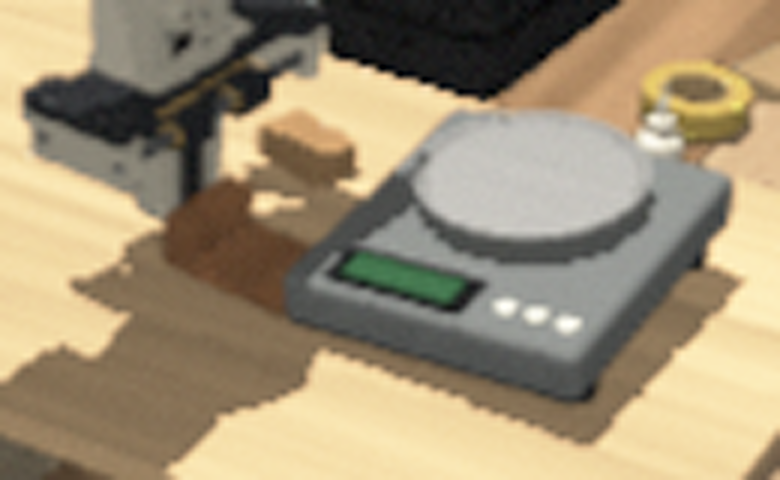

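The wedge's thin end is going under the display-side +y corner of the scale (crop (285,290)), with the butt at (205,220). I continue, watching the force.

```bash
python3 -m inch '-.005 0 0 -.006 .02;-.01 -.001 0 -.012 .02;-.014 -.001 0 -.018 .02;-.018 -.002 0 -.022 .02;-.022 -.002 0 -.026 .02' ; python3 -m inch '-.004 0 0 -.006 .02;-.008 -.001 0 -.012 .02;-.012 -.001 0 -.018 .02;-.016 -.002 0 -.022 .02;-.019 -.002 0 -.026 .02'; python3 g.py .5108 -.108 .213; python3 -c "
from h import *
save('scene','scene3')
for d in arm.place_of('scene','pan_top')[:1]: print(d)"
```

```text
clock: 8.55
position: [0.5229, -0.0553, 0.2124]
ee_rot: [-2.306, -2.131, -0.002]
force: [0.6, 7.1, 0.6]
width: 0.22
gripper_force: 3.7
clock: 9.05
position: [0.5192, -0.0743, 0.2123]
ee_rot: [-2.278, -2.16, -0.002]
force: [-0.1, 6.6, 1.2]
width: 0.218
gripper_force: 3.7
9.05 [ 0.5192 -0.0743  0.2123] toolx deg 86.94808571780639 F [-0.1365  6.5918  1.2401] shift [-0.034  -0.0066 -0.0007]
{'point': [179.5, 308.9], 'conf': 0.78}
```

```bash
python3 -m inch '-.004 -.001 0 -.006 .02;-.008 -.001 0 -.012 .02;-.012 -.002 0 -.018 .02;-.015 -.003 0 -.022 .02;-.018 -.003 0 -.026 .02' ; python3 -m inch '-.002 0 0 0 .02;-.004 -.001 0 -.003 .02;-.006 -.001 0 -.006 .02;-.008 -.001 0 -.01 .02;-.009 -.001 0 -.01 .02'; python3 g.py .5108 -.108 .213; python3 - <<'E'
from h import *
a=save('scene','scene4')
a=cv2.imread("pics/scene4.png")[150:230,220:350];cv2.imwrite("pics/c5.png",cv2.resize(a,None,fx=6,fy=6,interpolation=2))
E
```

```text
clock: 9.65
position: [0.5152, -0.0923, 0.2123]
ee_rot: [-2.25, -2.19, -0.001]
force: [-0.2, 6.9, 1.3]
width: 0.219
gripper_force: 3.3
clock: 10.15
position: [0.5139, -0.1012, 0.2123]
ee_rot: [-2.24, -2.201, -0.001]
force: [0.7, 6.7, 1.5]
width: 0.213
gripper_force: 3.4
10.15 [ 0.5139 -0.1012  0.2123] toolx deg 88.99847613214959 F [0.6922 6.6756 1.4725] shift [-0.0068 -0.003  -0.0007]
```

View pics/c5.png

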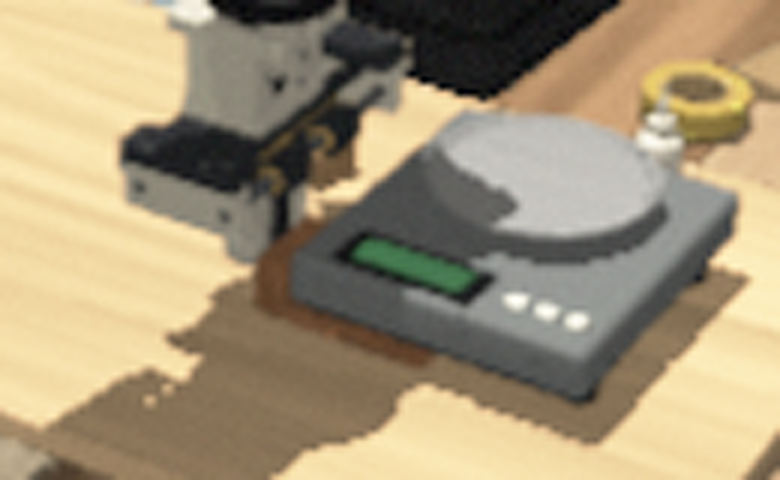

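The butt is close to the scale's side (crop (280,270)) and the scale hasn't moved (near corner still (590,395)). A few mm remain.

```bash
python3 -m inch '-.001 0 0 0 .02;-.002 0 0 0 .02;-.003 0 0 0 .02;-.003 0 0 0 .02' |grep -E 'posi|force:'; python3 -m inch '-.001 0 0 0 .02;-.002 0 0 0 .02;-.002 0 0 0 .02'|grep -E 'posi|force:'
```

```text
position: [0.5139, -0.1042, 0.2123]
force: [-0.4, 4.4, 1.2]
gripper_force: 2.9
position: [0.5139, -0.1063, 0.2124]
force: [0.4, 6.2, 0.8]
gripper_force: 2.9
```

```bash
python3 -m inch '.02 0 0 0 .02;.04 0 0 0 .02;.04 0 -.05 0 .02;.04 0 -.1 0 .02;.04 0 -.15 0 .02' >/dev/null; python3 -m inch '-.11 .03 -.12 0 .02;-.11 .03 -.12 0 .02;-.11 .03 -.12 0 .02;-.11 .03 -.12 0 .02;-.11 .03 -.12 0 .02'; python3 m.py w3; python3 - <<'E'
from h import *
for c in("side","scene"):
    save(c,c+"5")
    for d in arm.place_of(c,"pan_top")[:2]: print(c,d,ray(c,d["point"],.09))
a=cv2.imread("pics/w3.png")[60:260,130:390];cv2.imwrite("pics/c6.png",cv2.resize(a,None,fx=3,fy=3,interpolation=2))
E
```

```text
clock: 11.9
position: [0.5423, -0.1807, 0.4844]
ee_rot: [2.244, 2.193, 0.002]
force: [1.2, -0.5, 0.1]
width: 0.217
gripper_force: 0.0
11.9 [-0.2248  0.3137  0.6147  1.6224 -0.1874  1.2612  0.4005] [ 0.5423 -0.1807  0.4844] [2.244  2.193  0.0019]
flat_mid 0.89 [145.9 234.3] [ 0.5152 -0.1576]
flat_mid 0.79 [238.9  65.2] [ 0.229  -0.3041]
butt_mid 0.83 [247.  38.] [ 0.1876 -0.3138]
butt_mid 0.64 [118.5 228.3] [ 0.5086 -0.1168]
pan_top 0.57 [202.9 288.5] [ 0.591  -0.2313]
scale 0.56 [190.5 272.4] [ 0.5735 -0.2317]
wedge 0.77 [231.6  72.8] [ 0.2378 -0.2951]
wedge 0.72 [305.5 107.5] [ 0.274  -0.4399]
cork 0.78 [ 71.9 318.1] [ 0.6413 -0.054 ]
side {'point': [173.6, 206.2], 'conf': 0.64} [ 0.59792939 -0.25434723  0.09      ]
side {'point': [198.7, 212.7], 'conf': 0.3} [ 0.5586359  -0.12025605  0.09      ]
scene {'point': [179.1, 306.8], 'conf': 0.65} [ 0.58801763 -0.22360273  0.09      ]
```

View pics/c6.png

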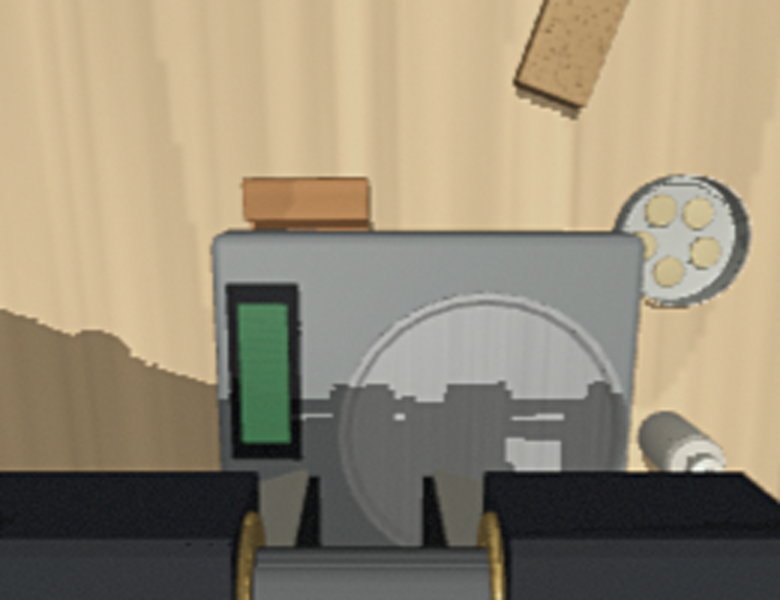

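The view shows the wedge square under the display-side +y corner, with the butt at crop (305,200) a few mm from the scale edge at row 233. Cork, tin and bottle are in place.

```bash
python3 - <<'E'
from h import *
np.set_printoptions(precision=4,suppress=True)
f=lambda r,c,z:ray("wrist",(60+r/3,130+c/3),z)[:2]
print("butt rear",f(178,305,.052),"front",f(221,305,.052),"edgeL",f(235,215,.074),"edgeR",f(233,641,.074),"butt L,R",f(221,243,.052),f(221,369,.052))
# pan: circle through 3 rim pts
p=np.array([f(430,340,.09),f(294,485,.09),f(395,622,.09)])
A=np.c_[2*p,np.ones(3)];s=np.linalg.solve(A,(p**2).sum(1));print("pan",s[:2],np.sqrt(s[2]+s[:2]@s[:2]))
# level check: corner heights by triangulating with scene/side images
e=np.array([f(235,215,.074),f(233,641,.074)])
ux=(e[1]-e[0])/np.linalg.norm(e[1]-e[0]);uy=np.array([-ux[1],ux[0]])
print("width",np.linalg.norm(e[1]-e[0]),ux)
mid=(e[0]+e[1])/2; o=mid+.01*ux-.09*uy; print("origin",o,"foot",o-.07*ux+.07*uy)
for c,n in(("scene","scene5"),("side","side5")):
  im=cv2.imread(f"pics/{n}.png")
  for t in(0,.1):
    n_=np.array([-1,1,0])/2**.5;Rt=R.from_rotvec(t*np.cross([0,0,1],n_)).as_matrix()
    for q in((-.11,.09,.056),(-.11,-.09,.056),(.09,-.09,.056),(.09,.09,.056)):
        v=Rt@np.array(q);X=np.r_[o+v[0]*ux+v[1]*uy,v[2]+.018];r,k=proj(c,X)
        print(c,t,q[:2],round(r,1),round(k,1))
        cv2.circle(im,(round(k*16),round(r*16)),16,(0,0,255) if t==0 else (255,0,0),-1,shift=4)
  cv2.imwrite(f"pics/o_{c}.png",im)
a=cv2.imread("pics/o_scene.png")[150:230,225:350];b=cv2.imread("pics/o_side.png")[150:230,160:285]
cv2.imwrite("pics/c7.png",np.vstack([cv2.resize(v,(450,288),interpolation=2) for v in(a,b)]))
E
```

```text
butt rear [ 0.513 -0.114] front [ 0.5123 -0.1336] edgeL [ 0.4734 -0.1378] edgeR [ 0.6642 -0.1404] butt L,R [ 0.483  -0.1331] [ 0.5425 -0.1342]
pan [ 0.5926 -0.2294] 0.06515925325939255
width 0.19085700452911628 [ 0.9999 -0.0138]
origin [ 0.5775 -0.2292] foot [ 0.5085 -0.1582]
scene 0 (-0.11, 0.09) 191.8 266.4
scene 0 (-0.11, -0.09) 209.0 316.6
scene 0 (0.09, -0.09) 181.2 342.3
scene 0 (0.09, 0.09) 166.8 295.4
scene 0.1 (-0.11, 0.09) 195.6 264.9
scene 0.1 (-0.11, -0.09) 209.7 314.9
scene 0.1 (0.09, -0.09) 178.2 341.0
scene 0.1 (0.09, 0.09) 167.0 293.9
side 0 (-0.11, 0.09) 200.8 246.9
side 0 (-0.11, -0.09) 168.9 251.5
side 0 (0.09, -0.09) 167.3 188.6
side 0 (0.09, 0.09) 198.6 174.4
side 0.1 (-0.11, 0.09) 205.9 248.2
side 0.1 (-0.11, -0.09) 170.0 252.7
side 0.1 (0.09, -0.09) 164.5 189.2
side 0.1 (0.09, 0.09) 199.5 175.4
```

View pics/c7.png

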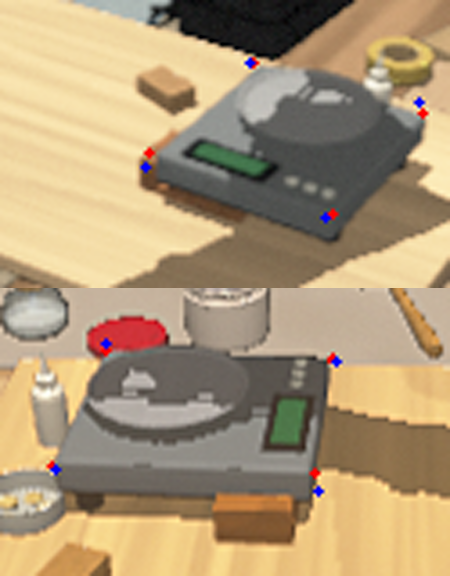

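The scale is level: the red (level) points match its corners. The flat's middle is within 5 mm of the foot. Now the pan check.

```bash
python3 g.py .592 -.229 .29; python3 -m inch '-.05 .049 .05 0 0;-.05 .049 .1 0 0;-.05 .049 .14 0 0;-.05 .049 .17 0 0;-.05 .049 .185 0 0';python3 -m inch '0 0 .008 0 0;0 0 .008 0 0'; python3 g.py .592 -.229 .268
```

```text
12.5 [ 0.5426 -0.1775  0.4823] toolx deg 88.92689260513767 F [-0.4692 -0.4948 -0.341 ] shift [-0.0505  0.0504  0.1923]
clock: 13.0
position: [0.5893, -0.2281, 0.2927]
ee_rot: [-2.239, -2.195, 0.006]
force: [0.3, 0.1, -0.4]
width: 0.006
gripper_force: 0.0
clock: 13.2
position: [0.5909, -0.2287, 0.2902]
ee_rot: [2.242, 2.2, 0.001]
force: [0.1, 0.5, 0.2]
width: 0.006
gripper_force: 0.0
13.2 [ 0.5909 -0.2287  0.2902] toolx deg 88.92020494221093 F [0.1164 0.5069 0.1534] shift [-0.0003  0.0011  0.0222]
```

```bash
python3 -m inch '0 0 .006 0 0;0 0 .012 0 0;0 0 .016 0 0;0 0 .019 0 0;0 0 .021 0 0'|grep -E 'posi|force:'; python3 -m inch '0 0 .001 0 0;0 0 .002 0 0;0 0 .003 0 0;0 0 .003 0 0'|grep -E 'posi|force:'
```

```text
position: [0.5906, -0.2286, 0.2683]
force: [0.9, 0.4, 0.3]
gripper_force: 0.1
position: [0.5906, -0.2287, 0.2656]
force: [-1.2, 1.8, 4.3]
gripper_force: 2.1
```

```bash
python3 -m inch '0 0 .001 0 0;0 0 .002 0 0;0 0 .003 0 0;0 0 .003 0 0;0 0 .003 0 0'|grep -E 'posi|force:'
```

```text
position: [0.5906, -0.2288, 0.2629]
force: [-1.8, 2.2, 8.7]
gripper_force: 4.1
```

```bash
python3 -m inch '0 0 -.003 0 0;0 0 -.008 0 0;0 0 -.03 0 0;0 0 -.08 0 0;0 0 -.13 0 0'|grep -E 'posi|force:'; python3 -m inch '.2 0 -.08 0 0;.2 0 -.08 0 0;.2 0 -.08 0 0;.2 0 -.08 0 0;.2 0 -.08 0 0'|grep -E 'posi|force:'; python3 -m inch '.1 0 0 0 0;.1 0 0 0 0;.1 0 0 0 0;.1 0 0 0 0;.1 0 0 0 0'|grep -E 'clock|posi|force:'
python3 - <<'E'
from h import *
o=np.array([.5775,-.2292]);ux=np.array([.9999,-.0138]);uy=np.array([.0138,.9999])
V=[]
for c,(r0,k0) in(("scene",(150,225)),("side",(150,160))):
  save(c,c+"6");im=cv2.imread(f"pics/{c}6.png")
  for q in((-.11,.09,.056),(-.11,-.09,.056),(.09,-.09,.056),(.09,.09,.056)):
    r,k=proj(c,np.r_[o+q[0]*ux+q[1]*uy,q[2]+.018]);cv2.circle(im,(round(k*16),round(r*16)),16,(0,0,255),-1,shift=4)
  V.append(cv2.resize(im[r0:r0+80,k0:k0+125],(450,288),interpolation=2))
cv2.imwrite("pics/c8.png",np.vstack(V))
E
```

```text
position: [0.5902, -0.2286, 0.3931]
force: [1.1, 0.3, 0.7]
gripper_force: 0.0
position: [0.595, -0.0228, 0.474]
force: [0.5, 1.3, -1.0]
gripper_force: 0.0
clock: 16.1
position: [0.5963, 0.0698, 0.4723]
force: [-0.1, -0.7, -0.3]
gripper_force: 0.0
```

View pics/c8.png

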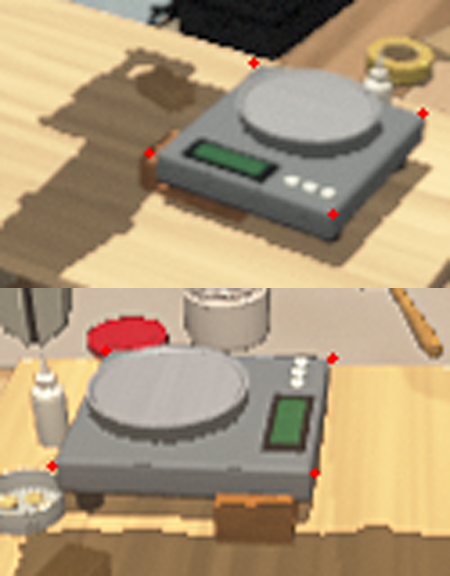

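The scale is unchanged after the press: still level, with its corners on the red points and the wedge in place.

```bash
python3 -c "
from cell import arm
print(arm.sign_off())"
```

```text
the job is handed in; nothing more can be done
None
```

The job is handed in: the wedge is under the short foot, with its flat part within about 5 mm of centre, and the scale stayed level after the pan was pressed about 5.6 mm (8.7 N) and let go.

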